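Nest the sample pots on their saucers

TASK

Clear up the four empty steel sample pots: stand the wide round pot in the round saucer and the wide square pot in the square saucer, flat inside the raised lip, and nest the narrow pot of the same shape in each, upright and fully home on its floor. Don't tip any pot over, and leave the brass weight and the black loupe where they stand.

Things in the scene. Friction and masses are not known exactly. Their poses are not given: they have to be found in the camera images.
- round_wide: Wide low round open steel pot, top 60 mm across, base 48 mm, 50 mm high, straight for the top 14 mm and tapering below; wall 3 mm, floor 4 mm thick (inside 42 mm across at the floor, 54 mm at the mouth); about 90 g. Stands upright at the start. Origin: centre of its underside, z up
- square_wide: Wide low square open steel pot with trimmed corners, top 60 mm across, base 48 mm, 50 mm high, straight for the top 14 mm and tapering below; wall 3 mm, floor 4 mm thick (inside 42 mm across at the floor, 54 mm at the mouth); about 90 g. Stands upright at the start. Origin: centre of its underside, z up; x and y square to its side faces
- round_narrow: Narrow tall round open steel pot, top 43 mm across, base 32 mm, 80 mm high, straight for the top 18 mm and tapering below; wall 2.5 mm; about 70 g. Seated in the wide pot it has about 5 mm of play all round, its rim 34 mm above the wide one. Stands upright at the start. Origin: centre of its underside, z up
- square_narrow: Narrow tall square open steel pot with trimmed corners, top 43 mm across, base 32 mm, 80 mm high, straight for the top 18 mm and tapering below; wall 2.5 mm; about 70 g. Seated in the wide pot it has about 5 mm of play all round, its rim 34 mm above the wide one. Stands upright at the start. Origin: centre of its underside, z up; x and y square to its side faces
- round_saucer: Round grey plastic saucer, fixed to the bench, 84 mm across; flat floor 5 mm above the bench and 72 mm across, inside a lip 9 mm high. Origin: centre of its underside (bench level), z up
- square_saucer: Square grey plastic saucer, fixed to the bench, 78 mm a side; flat floor 5 mm above the bench and 66 mm a side, inside a lip 9 mm high. Origin: centre of its underside (bench level), z up, x and y square to its sides
- brass_weight: Bystander: brass knob weight, 38 mm across, 58 mm high, loose. Origin: centre of its underside
- loupe: Bystander: black eye loupe, a stubby cylinder 37 mm across, 34 mm high, loose. Origin: centre of its underside

How it is judged:
At the end, for the whole second after the job is handed in: Each wide pot stands on the floor of the saucer of its shape (centres within 15 mm, 3 to 8 mm above its underside), each narrow pot on the floor of the wide pot of its shape (within 10 mm, 2 to 8 mm above its underside), all upright within 0.1 rad, let go and at rest (horizontal distance between round_wide and round_saucer below 0.015 m and z of round_wide in the frame of round_saucer between 0.003 and 0.008 m and horizontal distance between round_narrow and round_wide below 0.01 m and z of round_narrow in the frame of round_wide between 0.002 and 0.008 m and horizontal distance between square_wide and square_saucer below 0.015 m and z of square_wide in the frame of square_saucer between 0.003 and 0.008 m and horizontal distance between square_narrow and square_wide below 0.01 m and z of square_narrow in the frame of square_wide between 0.002 and 0.008 m and angle between each of round_wide, round_narrow, square_wide, square_narrow's own z axis and vertical below 0.1 rad and linear speed of each of round_wide, round_narrow, square_wide, square_narrow below 0.02 m/s and angular speed of each of round_wide, round_narrow, square_wide, square_narrow below 0.2 rad/s); the robot touches nothing.
It fails at once if a pot is tipped over (more than 0.8 rad) (angle between any of round_wide, round_narrow, square_wide, square_narrow's own z axis and vertical above 0.8 rad).
It fails at once if the brass weight or the loupe is moved more than 20 mm or knocked over (distance of any of brass_weight, loupe from where it was at the start of the episode above 0.02 m or angle between any of brass_weight, loupe's own z axis and vertical above 0.6 rad).
It also fails if it takes over 109 s, if anything falls off the work surface, if the arm or the gripper's body presses on something with over 40 N, if the wrist force passes 120 N, or if a joint passes its speed limit or range.

ROBOT

A 6-joint arm with a two-finger parallel gripper is mounted at the origin on a cart in front of the work surface, level with it; the furniture and walls round the work are solid. World frame = base frame: x ahead of the robot, y to its left, z up, the work surface at z = 0. Lengths are in m, angles in rad, forces in N, time in s.
With the tool pointing down it reaches from about 0.25 to 0.725 m from the base axis. Payload 9.7 kg.
Tool frame: the origin (TCP) lies midway between the tips of the shut fingers; the grasp point (between the pads) lies arm.grip_point_offset behind it (arm.grip_point_offset is the distance from the TCP to the grasp point, in m); z points along the fingers, y is the line along which they close (so a half turn about z gives the same grasp; the last joint's range is limited). The gripper opens to 85 mm and grips with 20 to 120 N. Pads are 22 mm wide; open, the fingers measure 114 mm over their backs; the gripper's body (76 mm by 85 mm) begins 54 mm behind the grasp point. The pads swing forward as they close: fully open they stand 13 mm farther back than shut.
Start: joints at [1.291, 0.087, 0.176, 1.66, 0, 1.571], TCP at [0.152, 0.529, 0.231] pointing down, gripper open.
Joint ranges: [-3.13, 3.13], [-0.85, 1.81], [-1.15, 1.24], [-2.2, 2.28], [-1.44, 1.52], [-3.14, 3.14]. Speed limits (rad/s): [2.22, 2.22, 2.57, 3.14, 3.14, 3.14].

INTERFACE

Orientations are given as [roll, pitch, yaw] about the fixed x, y, z axes, in that order (R = Rz(yaw) Ry(pitch) Rx(roll)).
In Python, from rig import arm gives the robot as it stands.
- The arm moves only by the tool drive_tool, never from a script. Its argument "series" is a list of rows, each a list of 7 numbers: the turn, a rotation vector about the tool's x, y, z in rad, then the shift along the tool's x, y, z in cm, then the finger opening in cm, from 0 to 8.54. A call has 1 to 12 rows; each row shifts and turns the commanded pose from where the row before left it, along the tool's axes as they then stand; what a row does not reach is not made up. A row lasts 1/10 s, in which the tool goes at most 50 mm and 8.59 degrees, less where a joint would pass 70% of its speed; a pose out of reach is approached as far as the arm can. A call with a gripper value outside its range is refused whole. The fingers move at their own pace and stop on an object; "newtons" is the grip in N (left out, the last holds). Time passes only in rows, so rows that do not move let the fingers close. It gives the time, the measured TCP pose, the force, the opening and the grip force at its end, in the units of the state.
- arm.state(): the state, without advancing time (a new reading comes with each control period).
- arm.grab_frame(name): name is "scene" or "top"; returns the picture (420x560x3 uint8, red, green, blue); there is no depth.
- arm.camera_model(name): a dict with "intrinsics" (3x3 intrinsics, pixels), "extrinsics" (4x4, takes a point from world to camera coordinates). Camera axes: x right, y down, z forward; pixel columns grow to the right and rows downward; lengths in m; the calibration is good to about 2 mm. A picture is of the moment at which its call begins. camera_model takes no time and is no camera call.
- arm.close_job(): hands the job in; it is judged then, once.
The state is a dict: "time": time; "joint_positions": joint angles; "qvel": joint speeds; "joint_efforts": joint torques, N m; "tcp_pos": TCP position; "ee_rot": TCP orientation; "force": force on the tool from outside, world axes, zero at the start; "ft_torque": the same for the moment, N m; "grip_width": finger opening in m; "grip_force": force on a finger pad.
Only numpy, scipy, OpenCV 4.12 (cv2) and the standard library are available. Lean on these libraries where they do the work, as an engineer would, in place of code of your own. Each camera call takes 0.05 s, during which the arm holds its last target. There are 200 camera calls.

## Working session

There is one attempt and no reset: what is moved stays moved. The work goes in short steps, Python scripts to look and compute and a tool call to move; the robot and the scene stay as the last step left them, time stands still between calls to the robot, and variables do not carry over. Pictures are saved under pics/ and viewed, at most 14 in all, crops included, and the job is handed in when it is done.

Besides the shell and the picture viewer there is one more tool, called after "Emit:" by a JSON object that holds its "fn" and its "kwargs". drive_tool: Moves the arm, as the interface text tells. Its arguments: {"type":"object","properties":{"series":{"type":"array","items":{"type":"array","items":{"type":"number"}}},"newtons":{"type":"number"}},"required":["series"]}

```bash
mkdir -p pics; python3 - <<'E'
from rig import arm
import cv2
for n in("scene","top"):
    cv2.imwrite(f"pics/{n}0.png",arm.grab_frame(n)[:,:,::-1]); m=arm.camera_model(n); print(n,m["intrinsics"],m["extrinsics"])
print(arm.state(),arm.grip_point_offset)
E
```

```text
scene [[447.79196527   0.         276.26874289]
 [  0.         447.79196527 203.22480775]
 [  0.           0.           1.        ]] [[ 0.72723407 -0.68638728 -0.0017596  -0.34999202]
 [-0.42396639 -0.44717753 -0.78758158  0.26438732]
 [ 0.53979913  0.57350218 -0.61620788  0.85133244]
 [ 0.          0.          0.          1.        ]]
top [[514.49131706   0.         286.9372419 ]
 [  0.         514.49131706 210.38665471]
 [  0.           0.           1.        ]] [[-2.05968077e-02 -9.99787601e-01 -7.24376153e-04  1.14823271e-02]
 [-9.84024214e-01  2.04002051e-02 -1.76862030e-01  5.26675808e-01]
 [ 1.76839242e-01 -2.92998954e-03 -9.84235387e-01  1.21382306e+00]
 [ 0.00000000e+00  0.00000000e+00  0.00000000e+00  1.00000000e+00]]
{'time': 0.1, 'joint_positions': array([1.29100677e+00, 8.74058419e-02, 1.75211274e-01, 1.65981032e+00,
       1.31421087e-05, 1.57083358e+00]), 'qvel': array([ 0.00083022, -0.00141616,  0.00218718, -0.0005322 ,  0.00115951,
       -0.00039497]), 'joint_efforts': array([-2.51360638e-03, -5.21562767e+01,  4.65654230e+01,  1.61392236e-02,
       -9.10639551e-05,  8.21205845e-06]), 'tcp_pos': array([0.15182258, 0.52841098, 0.23065247]), 'ee_rot': array([-3.14038409e+00, -1.30970814e-05,  2.86176583e+00]), 'force': array([-0.85749692, -0.07059775, -0.2448756 ]), 'ft_torque': array([-0.01102197, -0.02780037, -0.02187976]), 'grip_force': 0.0, 'grip_width': 0.08541098892469881} 0.0187
```

View pics/top0.png

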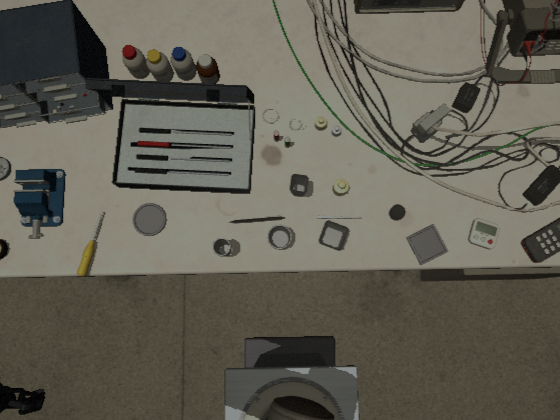

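View pics/scene0.png

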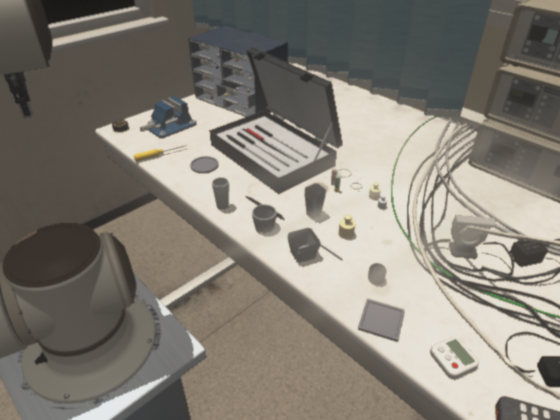

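```bash
python3 - <<'E'
import cv2,numpy as np
a=cv2.imread("pics/top0.png")
b=[a[200:260,130:330],a[165:265,265:465]]
im=np.vstack([cv2.convertScaleAbs(cv2.resize(x,None,fx=3.6,fy=3.6,interpolation=cv2.INTER_CUBIC),alpha=1.6) for x in b]); print(im.shape)
cv2.imwrite("pics/crop.png",im)
E
```

```text
(576, 720, 3)
```

View pics/crop.png

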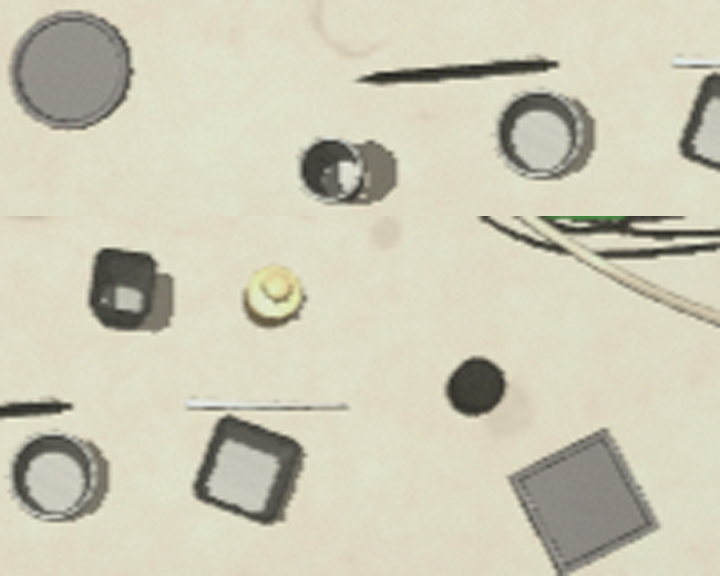

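```bash
cat > h.py <<'E'
from rig import arm
import numpy as np
def ray(n,u,v,z):
    m=arm.camera_model(n);K=m["intrinsics"];E=m["extrinsics"];R=E[:3,:3];t=E[:3,3]
    C=-R.T@t;d=R.T@np.linalg.solve(K,[u,v,1]);return (C+d*(z-C[2])/d[2])
def plan(x,y,z,yaw):
    """tool-frame turn (about z) and shift (cm), shift expressed in current frame and in the turned frame"""
    s=arm.state();p=s["tcp_pos"];r,pi,y0=s["ee_rot"]
    d=(np.array([x,y,z])-p)*100
    turn=-((yaw-y0+np.pi/2)%np.pi-np.pi/2)
    f=lambda a:np.round([np.cos(a)*d[0]+np.sin(a)*d[1],np.sin(a)*d[0]-np.cos(a)*d[1],-d[2]],2)
    print("turn",round(turn,3),"shift before turn",f(y0),"after turn",f(y0-turn))
E
python3 - <<'E'
from h import *
c1=lambda X,Y:(130+X/3.6,200+Y/3.6); c2=lambda X,Y:(265+X/3.6,165+(Y-216)/3.6)
for n,p,z in [("rsauc",c1(71,70),.009),("rnar",c1(334,170),.08),("rwide",c2(56.5,476.5),.05),("swide",c2(248.5,469.5),.05),("ssauc",c2(584,501),.009),("snar",c2(125,280),.08),("brass",c2(275,296),.02),("loupe",c2(476,386),.034)]:
    print(n,ray("top",*p,z)[:2].round(4))
def ang(a,b,z):
    d=ray("top",*c2(*b),z)-ray("top",*c2(*a),z);print(np.arctan2(d[1],d[0]).round(3),np.hypot(*d[:2]).round(4))
ang((194,488),(228,415),.05);ang((302,450),(228,415),.05);ang((510,478),(606,429),.009);ang((562,574),(510,478),.009);ang((123,313),(125,248),.08)
E
python3 - <<'E'
# scene-view check: project rim centres
from h import *
import cv2
m=arm.camera_model("scene");K=m["intrinsics"];E=m["extrinsics"]
E
```

```text
rsauc [0.5176 0.3464]
rnar [0.4359 0.1536]
rwide [0.4602 0.0171]
swide [ 0.4623 -0.1122]
ssauc [ 0.4407 -0.3478]
snar [ 0.5878 -0.0315]
brass [ 0.5882 -0.1381]
loupe [ 0.5189 -0.2721]
-0.463 0.055
1.101 0.055
-1.125 0.0766
0.441 0.0743
-0.055 0.0446
```

```bash
cat >> h.py <<'E'
import cv2
def outline(kind,w,x,y,yaw,z):
    if kind=='r': a=np.linspace(0,2*np.pi,40);q=np.c_[np.cos(a),np.sin(a)]*w/2
    else: q=np.array([[1,1],[-1,1],[-1,-1],[1,-1],[1,1]])*w/2; c,s=np.cos(yaw),np.sin(yaw);q=q@np.array([[c,s],[-s,c]])
    return np.c_[q+[x,y],np.full(len(q),z)]
def overlay(n,img,items,box,f):
    m=arm.camera_model(n);E=m["extrinsics"];x0,y0,x1,y1=box
    im=cv2.resize(img[y0:y1,x0:x1],None,fx=f,fy=f,interpolation=cv2.INTER_CUBIC);im=cv2.convertScaleAbs(im,alpha=1.5)
    for it,col in items:
        p=cv2.projectPoints(it,cv2.Rodrigues(E[:3,:3])[0],E[:3,3],m["intrinsics"],None)[0].reshape(-1,2)
        cv2.polylines(im,[np.int32((p+.5-[x0,y0])*f-.5)],False,col,1)
    return im
E
python3 - <<'E'
from h import *
R=(0,0,255);G=(0,200,0)
it=[]
for k,wt,wb,h,x,y,a in [('r',.06,.048,.05,.4602,.0171,0),('s',.06,.048,.05,.4623,-.1122,-.463),('r',.043,.032,.08,.4359,.1536,0),('s',.043,.032,.08,.5878,-.0315,-.055),('r',.084,.084,.009,.5176,.3464,0),('s',.078,.078,.009,.4407,-.3478,.443),('r',.037,.037,.034,.5189,-.2721,0),('r',.038,.038,.0,.5882,-.1381,0)]:
    it+=[(outline(k,wt,x,y,a,h),R),(outline(k,wb,x,y,a,0),G)]
a=cv2.imread("pics/top0.png");b=cv2.imread("pics/scene0.png")
f=lambda bx:overlay("top",a,it,bx,3)
im=np.vstack([f((130,200,330,260)),f((265,165,465,265))])
cv2.imwrite("pics/ov.png",im)
cv2.imwrite("pics/ov2.png",overlay("scene",b,it,(180,140,430,340),3))
E
```

```text
(no output)
```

View pics/ov.png

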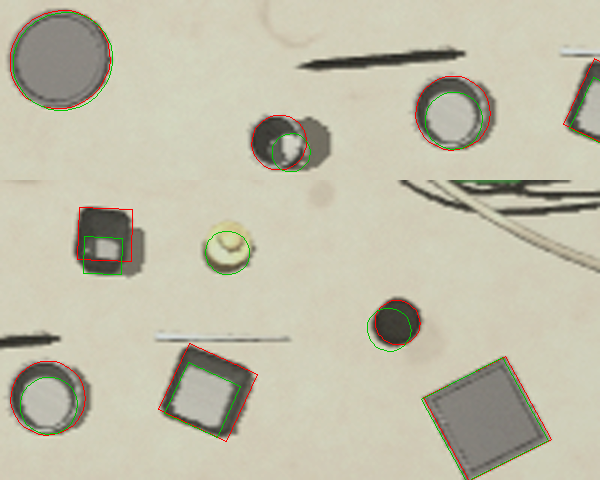

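View pics/ov2.png

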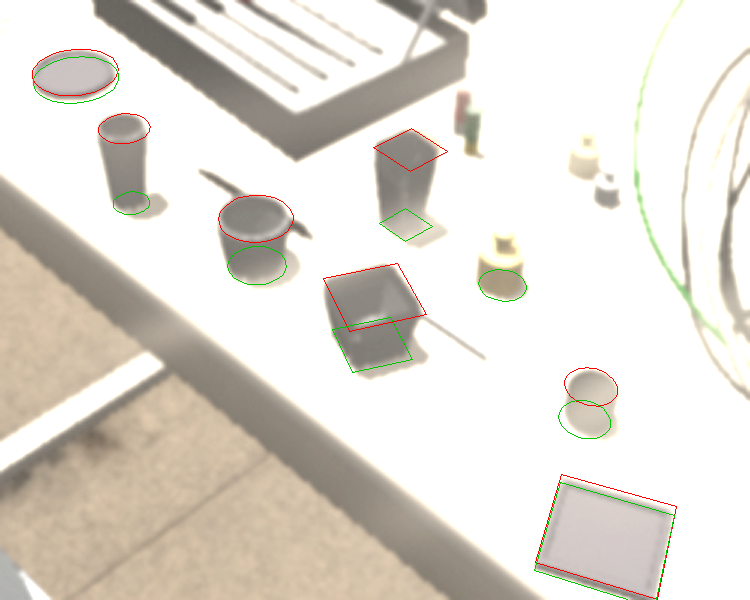

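```bash
python3 -c "
from h import *
plan(.460,.017,.12,2.862);plan(.460,.017,.024,2.862)"
```

```text
turn -0.0 shift before turn [-43.74 -40.64  11.07] after turn [-43.73 -40.65  11.07]
turn -0.0 shift before turn [-43.74 -40.64  20.67] after turn [-43.73 -40.65  20.67]
```

Emit:
{"fn": "drive_tool", "kwargs": {"series": [[0, 0, 0, -3.4, -3.2, 0, 8.5], [0, 0, 0, -3.4, -3.2, 0, 8.5], [0, 0, 0, -3.4, -3.2, 0, 8.5], [0, 0, 0, -3.4, -3.2, 0, 8.5], [0, 0, 0, -3.4, -3.2, 0, 8.5], [0, 0, 0, -3.4, -3.2, 0, 8.5], [0, 0, 0, -3.4, -3.2, 0, 8.5], [0, 0, 0, -3.4, -3.2, 0, 8.5], [0, 0, 0, -3.4, -3.2, 0, 8.5], [0, 0, 0, -3.4, -3.2, 0, 8.5], [0, 0, 0, -3.4, -3.2, 0, 8.5], [0, 0, 0, -3.4, -3.2, 0, 8.5]], "newtons": 30}}

```text
time: 1.3
tcp_pos: [0.4385, 0.0449, 0.2312]
ee_rot: [3.141, 0.0, 2.862]
force: [-0.0, 1.3, 0.3]
grip_width: 0.085
grip_force: 0.0
```

```bash
python3 -c "
from h import *
plan(.460,.017,.12,2.862);plan(.460,.017,.024,2.862)"
```

```text
turn -0.0 shift before turn [-2.84 -2.09 11.12] after turn [-2.84 -2.09 11.12]
turn -0.0 shift before turn [-2.84 -2.09 20.72] after turn [-2.84 -2.09 20.72]
```

Emit:
{"fn": "drive_tool", "kwargs": {"series": [[0, 0, 0, -1.5, -1.1, 3, 8.5], [0, 0, 0, -1.4, -1.1, 3, 8.5], [0, 0, 0, 0, 0, 3.5, 8.5], [0, 0, 0, 0, 0, 3, 8.5], [0, 0, 0, 0, 0, 2.5, 8.5], [0, 0, 0, 0, 0, 2, 8.5], [0, 0, 0, 0, 0, 2, 8.5], [0, 0, 0, 0, 0, 1.7, 8.5], [0, 0, 0, 0, 0, 0, 8.5], [0, 0, 0, 0, 0, 0, 6.5], [0, 0, 0, 0, 0, 0, 5.5], [0, 0, 0, 0, 0, 0, 5]], "newtons": 30}}

```text
time: 2.5
tcp_pos: [0.4606, 0.0178, 0.0256]
ee_rot: [3.141, 0.002, 2.862]
force: [-1.2, 0.4, 5.4]
grip_width: 0.0576
grip_force: 33.4
```

Emit:
{"fn": "drive_tool", "kwargs": {"series": [[0, 0, 0, 0, 0, 0, 5], [0, 0, 0, 0, 0, 0, 5], [0, 0, 0, 0, 0, 0, 5], [0, 0, 0, 0, 0, 0, 5]]}}

```text
time: 2.9
tcp_pos: [0.4606, 0.0178, 0.0256]
ee_rot: [3.141, 0.002, 2.862]
force: [-0.9, 0.7, 6.8]
grip_width: 0.0577
grip_force: 33.6
```

```bash
python3 -c "
from h import *
import cv2
cv2.imwrite('pics/g1.png',overlay('scene',arm.grab_frame('scene')[:,:,::-1].copy(),[],(180,140,430,340),2))"
```

```text
(no output)
```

View pics/g1.png

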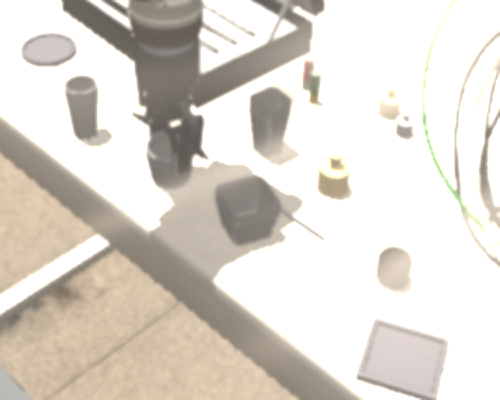

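Emit:
{"fn": "drive_tool", "kwargs": {"series": [[0, 0, 0, 0, 0, -0.5, 5], [0, 0, 0, 0, 0, -1, 5], [0, 0, 0, 0, 0, -2, 5], [0, 0, 0, 0, 0, -2, 5], [0, 0, 0, 0, 0, -2, 5], [0, 0, 0, 0, 0, -2.5, 5], [0, 0, 0, 0, 0, -2, 5], [0, 0, 0, 0, 0, -1, 5], [0, 0, 0, 0, 0, 0, 5]]}}

```text
time: 3.85
tcp_pos: [0.4604, 0.0177, 0.1558]
ee_rot: [3.141, 0.002, 2.862]
force: [-0.3, -0.2, -0.5]
grip_width: 0.0576
grip_force: 32.8
```

```bash
python3 -c "
from h import *
import cv2
i=arm.grab_frame('scene')[:,:,::-1].copy();j=arm.grab_frame('top')[:,:,::-1].copy()
cv2.imwrite('pics/g2.png',np.hstack([overlay('scene',i,[],(200,60,350,240),2.5),overlay('top',j,[],(220,120,370,300),2.5)]))
plan(.5176,.3464,.03,2.862)"
```

```text
turn -0.0 shift before turn [ 3.5  33.19 12.37] after turn [ 3.49 33.19 12.37]
```

View pics/g2.png

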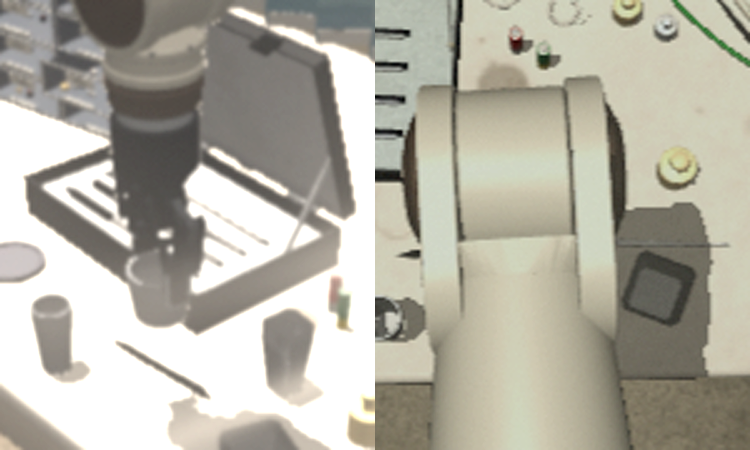

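Emit:
{"fn": "drive_tool", "kwargs": {"series": [[0, 0, 0, 0.3, 2.2, 0, 5], [0, 0, 0, 0.4, 4, 0, 5], [0, 0, 0, 0.4, 4, 0, 5], [0, 0, 0, 0.4, 4, 0, 5], [0, 0, 0, 0.4, 4, 0, 5], [0, 0, 0, 0.4, 4, 0, 5], [0, 0, 0, 0.4, 4, 0, 5], [0, 0, 0, 0.4, 4, 2, 5], [0, 0, 0, 0.4, 3, 3, 5], [0, 0, 0, 0, 0, 3, 5], [0, 0, 0, 0, 0, 2.5, 5], [0, 0, 0, 0, 0, 0, 5]]}}

```text
time: 5.15
tcp_pos: [0.5151, 0.345, 0.0436]
ee_rot: [-3.135, -0.006, 2.862]
force: [-1.1, -0.8, -0.6]
grip_width: 0.0576
grip_force: 32.9
```

```bash
python3 -c "
from h import *
plan(.5176,.3464,.031,2.862)"
```

```text
turn 0.0 shift before turn [-0.2   0.21  1.26] after turn [-0.2   0.21  1.26]
```

Emit:
{"fn": "drive_tool", "kwargs": {"series": [[0, 0, 0, -0.2, 0.2, 0, 5], [0, 0, 0, 0, 0, 0.3, 5], [0, 0, 0, 0, 0, 0.3, 5], [0, 0, 0, 0, 0, 0.2, 5], [0, 0, 0, 0, 0, 0, 5], [0, 0, 0, 0, 0, 0, 5]]}}

```text
time: 5.75
tcp_pos: [0.5204, 0.3478, 0.0416]
ee_rot: [3.141, 0.0, 2.862]
force: [-1.2, -0.0, -1.4]
grip_width: 0.0577
grip_force: 32.9
```

Emit:
{"fn": "drive_tool", "kwargs": {"series": [[0, 0, 0, 0.2, -0.2, 0.3, 5], [0, 0, 0, 0, 0, 0.3, 5], [0, 0, 0, 0, 0, 0.2, 5], [0, 0, 0, 0, 0, 0.2, 5], [0, 0, 0, 0, 0, 0, 5], [0, 0, 0, 0, 0, 0, 5], [0, 0, 0, 0, 0, 0, 5]]}}

```text
time: 6.45
tcp_pos: [0.5179, 0.3465, 0.0314]
ee_rot: [3.141, 0.0, 2.862]
force: [0.7, 0.8, -0.9]
grip_width: 0.058
grip_force: 33.0
```

Emit:
{"fn": "drive_tool", "kwargs": {"series": [[0, 0, 0, 0, 0, 0.1, 5], [0, 0, 0, 0, 0, 0, 5], [0, 0, 0, 0, 0, 0, 6.2], [0, 0, 0, 0, 0, 0, 7], [0, 0, 0, 0, 0, 0, 8.5], [0, 0, 0, 0, 0, 0, 8.5], [0, 0, 0, 0, 0, -1, 8.5], [0, 0, 0, 0, 0, -2.5, 8.5], [0, 0, 0, 0, 0, -3.5, 8.5], [0, 0, 0, 0, 0, -4, 8.5], [0, 0, 0, 0, 0, -3, 8.5], [0, 0, 0, 0, 0, 0, 8.5]]}}

```text
time: 7.65
tcp_pos: [0.5192, 0.3474, 0.1764]
ee_rot: [3.135, 0.005, 2.862]
force: [0.8, -0.6, 0.8]
grip_width: 0.0847
grip_force: 0.0
```

```bash
python3 -c "
from h import *
plan(.4359,.1536,.050,2.862)"
```

```text
turn -0.0 shift before turn [  2.66 -20.93  12.64] after turn [  2.66 -20.93  12.64]
```

Emit:
{"fn": "drive_tool", "kwargs": {"series": [[0, 0, 0, 0.3, -2.4, 0, 8.5], [0, 0, 0, 0.5, -4, 0, 8.5], [0, 0, 0, 0.5, -4, 0, 8.5], [0, 0, 0, 0.5, -4, 0, 8.5], [0, 0, 0, 0.5, -4, 0, 8.5], [0, 0, 0, 0.25, -2.4, 2, 8.5], [0, 0, 0, 0, 0, 2, 8.5], [0, 0, 0, 0, 0, 2, 8.5], [0, 0, 0, 0, 0, 2, 8.5], [0, 0, 0, 0, 0, 2, 8.5], [0, 0, 0, 0, 0, 1.1, 8.5], [0, 0, 0, 0, 0, 0, 8.5]]}}

```text
time: 8.85
tcp_pos: [0.435, 0.1533, 0.058]
ee_rot: [-3.14, -0.002, 2.862]
force: [-0.0, -0.4, 0.7]
grip_width: 0.0851
grip_force: 0.0
```

Emit:
{"fn": "drive_tool", "kwargs": {"series": [[0, 0, 0, 0, 0, 0, 8.5], [0, 0, 0, 0, 0, 0, 8.5]]}}

```text
time: 9.05
tcp_pos: [0.4364, 0.1538, 0.0604]
ee_rot: [3.141, 0.001, 2.862]
force: [0.7, 0.4, -0.0]
grip_width: 0.0851
grip_force: 0.0
```

```bash
python3 -c "
from h import *
plan(.4359,.1536,.050,2.862)"
```

```text
turn -0.0 shift before turn [ 0.04 -0.04  1.04] after turn [ 0.04 -0.04  1.04]
```

Emit:
{"fn": "drive_tool", "kwargs": {"series": [[0, 0, 0, 0, 0, 0.6, 8.5], [0, 0, 0, 0, 0, 0.5, 8.5], [0, 0, 0, 0, 0, 0, 7.5], [0, 0, 0, 0, 0, 0, 6.5], [0, 0, 0, 0, 0, 0, 5.5], [0, 0, 0, 0, 0, 0, 4.8], [0, 0, 0, 0, 0, 0, 4.3], [0, 0, 0, 0, 0, 0, 3.5], [0, 0, 0, 0, 0, 0, 3.5], [0, 0, 0, 0, 0, 0, 3.5]]}}

```text
time: 10.05
tcp_pos: [0.4361, 0.1538, 0.0486]
ee_rot: [3.141, 0.001, 2.862]
force: [0.5, 2.3, 3.3]
grip_width: 0.0429
grip_force: 30.4
```

Emit:
{"fn": "drive_tool", "kwargs": {"series": [[0, 0, 0, 0, 0, -0.4, 3.5], [0, 0, 0, 0, 0, -1, 3.5], [0, 0, 0, 0, 0, -2, 3.5], [0, 0, 0, 0, 0, -2, 3.5], [0, 0, 0, 0, 0, -2, 3.5], [0, 0, 0, 0, 0, -2, 3.5], [0, 0, 0, 0, 0, -1.5, 3.5], [0, 0, 0, 0, 0, 0, 3.5], [0, 0, 0, 0, 0, 0, 3.5]]}}

```text
time: 10.95
tcp_pos: [0.4358, 0.1535, 0.157]
ee_rot: [-3.141, -0.0, 2.862]
force: [-0.3, 0.0, -1.1]
grip_width: 0.043
grip_force: 30.6
```

```bash
python3 -c "
from h import *
import cv2
i=arm.grab_frame('scene')[:,:,::-1].copy();j=arm.grab_frame('top')[:,:,::-1].copy()
it=[(outline('r',.06,.518,.3465,0,.055),(0,0,255)),(outline('r',.048,.518,.3465,0,.005),(0,200,0))]
cv2.imwrite('pics/g3.png',np.hstack([overlay('scene',i,it,(170,60,320,240),2.5),overlay('top',j,it,(100,120,250,300),2.5)]))
plan(.518,.3465,.06,2.862)"
```

```text
turn -0.0 shift before turn [-2.6  20.84  9.62] after turn [-2.61 20.84  9.62]
```

View pics/g3.png

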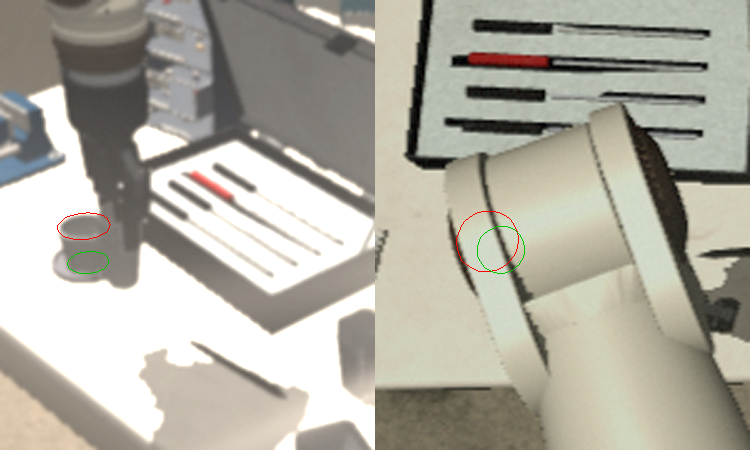

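Emit:
{"fn": "drive_tool", "kwargs": {"series": [[0, 0, 0, -0.3, 2.4, 0, 3.5], [0, 0, 0, -0.5, 4, 0, 3.5], [0, 0, 0, -0.5, 4, 0, 3.5], [0, 0, 0, -0.5, 4, 0, 3.5], [0, 0, 0, -0.5, 4, 0, 3.5], [0, 0, 0, -0.3, 2.4, 0, 3.5], [0, 0, 0, 0, 0, 0, 3.5], [0, 0, 0, 0, 0, 0, 3.5], [0, 0, 0, 0, 0, 1.5, 3.5], [0, 0, 0, 0, 0, 1.5, 3.5], [0, 0, 0, 0, 0, 0, 3.5], [0, 0, 0, 0, 0, 0, 3.5]]}}

```text
time: 12.25
tcp_pos: [0.5178, 0.3456, 0.1266]
ee_rot: [-3.141, -0.001, 2.861]
force: [0.2, -0.1, -1.4]
grip_width: 0.043
grip_force: 30.8
```

```bash
python3 -c "
from h import *
import cv2
i=arm.grab_frame('scene')[:,:,::-1].copy()
it=[(outline('r',.06,.518,.3465,0,.055),(0,0,255)),(outline('r',.048,.518,.3465,0,.005),(0,200,0)),(outline('r',.084,.518,.3465,0,.009),(255,0,0))]
cv2.imwrite('pics/g4.png',overlay('scene',i,it,(150,90,260,190),5))
plan(.518,.3465,.0586,2.862)"
```

```text
turn -0.001 shift before turn [0.03 0.05 6.88] after turn [0.03 0.05 6.88]
```

View pics/g4.png

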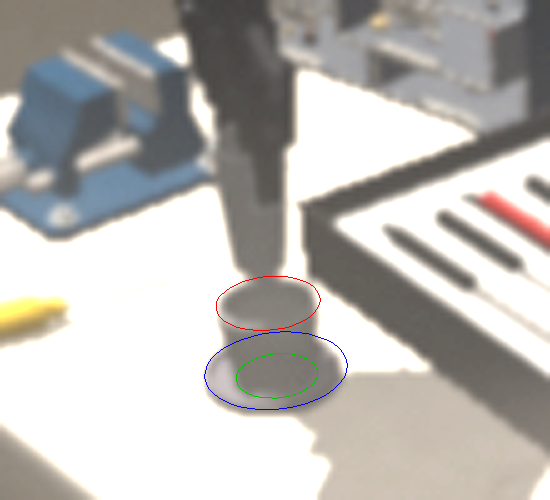

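Emit:
{"fn": "drive_tool", "kwargs": {"series": [[0, 0, 0, 0, 0.1, 1, 3.5], [0, 0, 0, 0, 0, 1, 3.5], [0, 0, 0, 0, 0, 1, 3.5], [0, 0, 0, 0, 0, 1, 3.5], [0, 0, 0, 0, 0, 1, 3.5], [0, 0, 0, 0, 0, 0.8, 3.5], [0, 0, 0, 0, 0, 0.5, 3.5], [0, 0, 0, 0, 0, 0.2, 3.5], [0, 0, 0, 0, 0, 0.2, 3.5], [0, 0, 0, 0, 0, 0, 3.5], [0, 0, 0, 0, 0, 0, 3.5]]}}

```text
time: 13.4
tcp_pos: [0.5188, 0.3474, 0.0607]
ee_rot: [3.141, 0.0, 2.862]
force: [0.5, 0.1, 0.1]
grip_width: 0.0429
grip_force: 30.8
```

Emit:
{"fn": "drive_tool", "kwargs": {"series": [[0, 0, 0, 0, 0, 0.1, 3.5], [0, 0, 0, 0, 0, 0.1, 3.5], [0, 0, 0, 0, 0, 0.1, 3.5], [0, 0, 0, 0, 0, 0, 3.5], [0, 0, 0, 0, 0, 0, 3.5]]}}

```text
time: 13.9
tcp_pos: [0.5187, 0.3474, 0.0576]
ee_rot: [3.141, 0.0, 2.862]
force: [-0.0, 0.3, 3.2]
grip_width: 0.0428
grip_force: 30.8
```

Emit:
{"fn": "drive_tool", "kwargs": {"series": [[0, 0, 0, 0, 0, 0, 4.6], [0, 0, 0, 0, 0, 0, 5.2], [0, 0, 0, 0, 0, 0, 6], [0, 0, 0, 0, 0, 0, 7], [0, 0, 0, 0, 0, -1, 8.5], [0, 0, 0, 0, 0, -2.5, 8.5], [0, 0, 0, 0, 0, -3.5, 8.5], [0, 0, 0, 0, 0, -4, 8.5], [0, 0, 0, 0, 0, -2, 8.5], [0, 0, 0.1, 0, 0, 0, 8.5], [0, 0, 0.084, 0, 0, 0, 8.5], [0, 0, 0, 0, 0, 0, 8.5]]}}

```text
time: 15.1
tcp_pos: [0.5187, 0.3474, 0.1882]
ee_rot: [3.141, 0.0, 2.677]
force: [-0.3, -1.1, -0.5]
grip_width: 0.0849
grip_force: 0.0
```

```bash
python3 -c "
from h import *
plan(.4623,-.1122,.12,2.678)"
```

```text
turn -0.001 shift before turn [-15.57 -43.6    6.82] after turn [-15.51 -43.63   6.82]
```

Emit:
{"fn": "drive_tool", "kwargs": {"series": [[0, 0, 0, -0.8, -2, 0, 8.5], [0, 0, 0, -1.4, -4, 0, 8.5], [0, 0, 0, -1.4, -4, 0, 8.5], [0, 0, 0, -1.4, -4, 0, 8.5], [0, 0, 0, -1.4, -4, 0, 8.5], [0, 0, 0, -1.4, -4, 0, 8.5], [0, 0, 0, -1.4, -4, 0, 8.5], [0, 0, 0, -1.4, -4, 0, 8.5], [0, 0, 0, -1.4, -4, 0, 8.5], [0, 0, 0, -1.4, -4, 0, 8.5], [0, 0, 0, -1.4, -4, 0, 8.5], [0, 0, 0, -0.8, -1.6, 2, 8.5]]}}

```text
time: 16.3
tcp_pos: [0.4633, -0.1155, 0.1698]
ee_rot: [3.141, 0.005, 2.678]
force: [0.1, -0.2, 0.2]
grip_width: 0.085
grip_force: 0.0
```

Emit:
{"fn": "drive_tool", "kwargs": {"series": [[0, 0, 0, 0, 0, 2, 8.5], [0, 0, 0, 0, 0, 2, 8.5], [0, 0, 0, 0, 0, 1, 8.5], [0, 0, 0, 0, 0, 0, 8.5], [0, 0, 0, 0, 0, 0, 8.5]]}}

```text
time: 16.8
tcp_pos: [0.4633, -0.1123, 0.1181]
ee_rot: [3.141, 0.001, 2.679]
force: [0.3, 0.2, 0.6]
grip_width: 0.0852
grip_force: 0.0
```

```bash
python3 -c "
from h import *
plan(.4623,-.1122,.0236,2.678)"
```

```text
turn 0.001 shift before turn [ 0.09 -0.03  9.45] after turn [ 0.09 -0.03  9.45]
```

Emit:
{"fn": "drive_tool", "kwargs": {"series": [[0, 0, 0, 0.1, 0, 2, 8.5], [0, 0, 0, 0, 0, 2, 8.5], [0, 0, 0, 0, 0, 2, 8.5], [0, 0, 0, 0, 0, 2, 8.5], [0, 0, 0, 0, 0, 1.4, 8.5], [0, 0, 0, 0, 0, 0, 8.5], [0, 0, 0, 0, 0, 0, 7.5], [0, 0, 0, 0, 0, 0, 6.7], [0, 0, 0, 0, 0, 0, 6.2], [0, 0, 0, 0, 0, 0, 5.5], [0, 0, 0, 0, 0, 0, 5], [0, 0, 0, 0, 0, 0, 5]]}}

```text
time: 18.0
tcp_pos: [0.463, -0.1121, 0.0248]
ee_rot: [3.141, 0.002, 2.678]
force: [-0.9, 1.4, 6.1]
grip_width: 0.0599
grip_force: 31.6
```

Emit:
{"fn": "drive_tool", "kwargs": {"series": [[0, 0, 0, 0, 0, 0, 5], [0, 0, 0, 0, 0, -0.5, 5], [0, 0, 0, 0, 0, -1, 5], [0, 0, 0, 0, 0, -2, 5], [0, 0, 0, 0, 0, -2, 5], [0, 0, 0, 0, 0, -2, 5], [0, 0, 0, 0, 0, -2, 5], [0, 0, 0, 0, 0, -2, 5], [0, 0, 0, 0, 0, -1, 5], [0, 0, 0, 0, 0, 0, 5], [0, 0, 0, 0, 0, 0, 5]]}}

```text
time: 19.1
tcp_pos: [0.462, -0.112, 0.1478]
ee_rot: [-3.141, -0.0, 2.678]
force: [0.1, 0.0, -1.7]
grip_width: 0.0597
grip_force: 32.4
```

```bash
python3 -c "
from h import *
import cv2
i=arm.grab_frame('scene')[:,:,::-1].copy()
cv2.imwrite('pics/g5.png',overlay('scene',i,[],(150,60,450,260),2.5))
plan(.4407,-.3478,.06,.443+np.pi/2)"
```

```text
turn 0.664 shift before turn [ -8.67 -22.04   8.74] after turn [-20.41 -12.02   8.74]
```

View pics/g5.png

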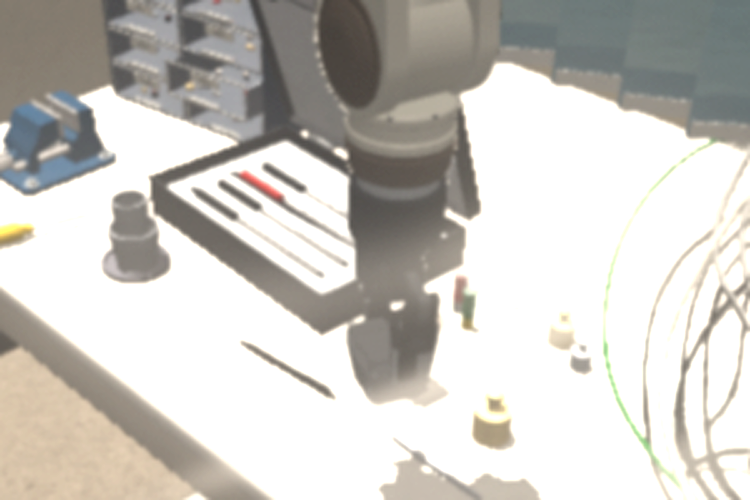

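Emit:
{"fn": "drive_tool", "kwargs": {"series": [[0, 0, 0.1, 0, 0, 0, 5], [0, 0, 0.14, 0, 0, 0, 5], [0, 0, 0.14, 0, 0, 0, 5], [0, 0, 0.14, 0, 0, 0, 5], [0, 0, 0.144, 0, 0, 0, 5], [0, 0, 0, -2.2, -1.3, 0, 5], [0, 0, 0, -3.5, -2.1, 0, 5], [0, 0, 0, -3.5, -2.1, 0, 5], [0, 0, 0, -3.5, -2.1, 0, 5], [0, 0, 0, -3.5, -2.1, 0, 5], [0, 0, 0, -2.7, -1.5, 0, 5], [0, 0, 0, -1.5, -0.8, 0, 5]]}}

```text
time: 20.35
tcp_pos: [0.4402, -0.3496, 0.1468]
ee_rot: [-3.14, -0.002, 2.012]
force: [0.4, 0.2, -1.5]
grip_width: 0.0599
grip_force: 32.4
```

Emit:
{"fn": "drive_tool", "kwargs": {"series": [[0, 0, 0, 0, 0, 1, 5], [0, 0, 0, 0, 0, 2, 5], [0, 0, 0, 0, 0, 2, 5], [0, 0, 0, 0, 0, 2, 5], [0, 0, 0, 0, 0, 1, 5], [0, 0, 0, 0, 0, 0, 5], [0, 0, 0, 0, 0, 0, 5], [0, 0, 0, 0, 0, 0, 5]]}}

```text
time: 21.15
tcp_pos: [0.4417, -0.3478, 0.0694]
ee_rot: [3.141, 0.001, 2.014]
force: [0.6, -0.5, -1.4]
grip_width: 0.0602
grip_force: 32.3
```

```bash
python3 -c "
from h import *
plan(.4407,-.3478,.0298,.443+np.pi/2)"
```

```text
turn 0.0 shift before turn [ 0.04 -0.09  3.96] after turn [ 0.04 -0.09  3.96]
```

Emit:
{"fn": "drive_tool", "kwargs": {"series": [[0, 0, 0, 0, -0.1, 0.8, 5], [0, 0, 0, 0, 0, 0.8, 5], [0, 0, 0, 0, 0, 0.8, 5], [0, 0, 0, 0, 0, 0.7, 5], [0, 0, 0, 0, 0, 0.4, 5], [0, 0, 0, 0, 0, 0.3, 5], [0, 0, 0, 0, 0, 0.2, 5], [0, 0, 0, 0, 0, 0, 5], [0, 0, 0, 0, 0, 0, 5], [0, 0, 0, 0, 0, 0, 5]]}}

```text
time: 22.15
tcp_pos: [0.4401, -0.3481, 0.0298]
ee_rot: [3.142, 0.001, 2.014]
force: [-5.7, 4.6, 11.4]
grip_width: 0.0599
grip_force: 33.3
```

Emit:
{"fn": "drive_tool", "kwargs": {"series": [[0, 0, 0, 0, 0, 0, 6.2], [0, 0, 0, 0, 0, 0, 7], [0, 0, 0, 0, 0, 0, 8.5], [0, 0, 0, 0, 0, 0, 8.5], [0, 0, 0, 0, 0, -1, 8.5], [0, 0, 0, 0, 0, -2.5, 8.5], [0, 0, 0, 0, 0, -3.5, 8.5], [0, 0, 0, 0, 0, -4, 8.5], [0, 0, 0, 0, 0, -3, 8.5], [0, 0, 0, 0, 0, -1.5, 8.5], [0, 0, 0, 0, 0, 0, 8.5]]}}

```text
time: 23.25
tcp_pos: [0.4411, -0.3488, 0.1866]
ee_rot: [3.14, 0.004, 2.014]
force: [0.2, -0.0, -0.0]
grip_width: 0.0853
grip_force: 0.0
```

Emit:
{"fn": "drive_tool", "kwargs": {"series": [[0, 0, 0.1, 0, 0, 0, 8.5], [0, 0, 0.14, 0, 0, 0, 8.5], [0, 0, 0.14, 0, 0, 0, 8.5], [0, 0, 0.12, 0, 0, 0, 8.5], [0, 0, 0, 0, 0, 0, 8.5]]}}

```text
time: 23.75
tcp_pos: [0.44, -0.3479, 0.1822]
ee_rot: [-3.14, -0.001, 1.512]
force: [-0.8, 0.0, 0.3]
grip_width: 0.0849
grip_force: 0.0
```

```bash
python3 -c "
from h import *
import cv2
i=arm.grab_frame('scene')[:,:,::-1].copy()
it=[(outline('s',.06,.4405,-.348,.443,.055),(0,0,255)),(outline('s',.048,.4405,-.348,.443,.005),(0,200,0)),(outline('s',.078,.4407,-.3478,.443,.009),(255,0,0)),(outline('s',.043,.5878,-.0315,-.055,.08),(0,0,255)),(outline('s',.032,.5878,-.0315,-.055,.0),(0,200,0))]
j=arm.grab_frame('top')[:,:,::-1].copy()
cv2.imwrite('pics/g6.png',np.hstack([overlay('scene',i,it,(290,170,430,350),2.8),overlay('top',j,it,(270,150,410,330),2.8)]))
plan(.5878,-.0315,.05,1.516)"
```

```text
turn 0.001 shift before turn [32.39 13.06 13.26] after turn [32.41 13.02 13.26]
```

View pics/g6.png

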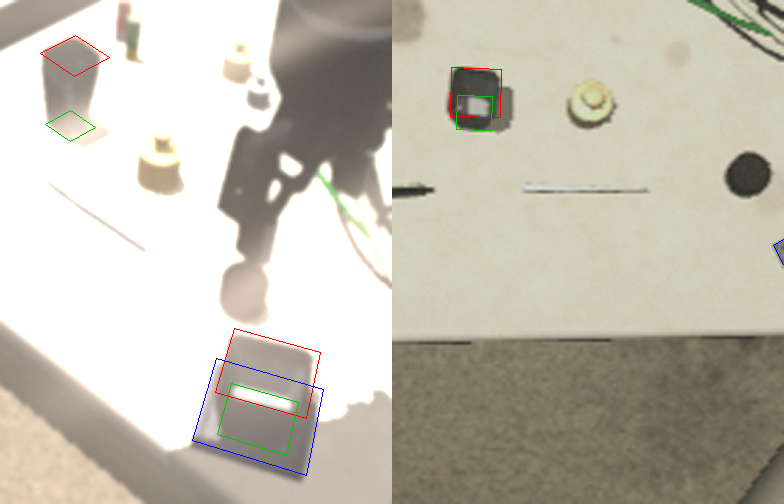

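Emit:
{"fn": "drive_tool", "kwargs": {"series": [[0, 0, 0, 2.4, 0.9, 0, 8.5], [0, 0, 0, 4, 1.6, 0, 8.5], [0, 0, 0, 4, 1.6, 0, 8.5], [0, 0, 0, 4, 1.6, 0, 8.5], [0, 0, 0, 4, 1.6, 0, 8.5], [0, 0, 0, 4, 1.6, 0, 8.5], [0, 0, 0, 4, 1.6, 0, 8.5], [0, 0, 0, 4, 1.6, 0, 8.5], [0, 0, 0, 2, 0.9, 0, 8.5], [0, 0, 0.04, 0, 0, 1, 8.5], [0, 0, 0, 0, 0, 2, 8.5], [0, 0, 0, 0, 0, 1, 8.5]]}}

```text
time: 25.05
tcp_pos: [0.588, -0.0317, 0.1413]
ee_rot: [-3.139, 0.0, 1.477]
force: [0.4, 0.2, -0.2]
grip_width: 0.0848
grip_force: 0.0
```

Emit:
{"fn": "drive_tool", "kwargs": {"series": [[0, 0, 0, 0, 0, 0, 8.5], [0, 0, 0, 0, 0, 0, 8.5], [0, 0, 0, 0, 0, 0, 8.5]]}}

```text
time: 25.35
tcp_pos: [0.5888, -0.0324, 0.1443]
ee_rot: [3.14, -0.0, 1.474]
force: [-0.2, 0.4, 0.4]
grip_width: 0.0849
grip_force: 0.0
```

```bash
python3 -c "
from h import *
plan(.5878,-.0305,.0486,1.47)"
```

```text
turn 0.004 shift before turn [ 0.18 -0.12  9.57] after turn [ 0.17 -0.12  9.57]
```

Emit:
{"fn": "drive_tool", "kwargs": {"series": [[0, 0, 0, 0.2, -0.1, 1, 8.5], [0, 0, 0, 0, 0, 2, 8.5], [0, 0, 0, 0, 0, 2, 8.5], [0, 0, 0, 0, 0, 2, 8.5], [0, 0, 0, 0, 0, 1.6, 8.5], [0, 0, 0, 0, 0, 1, 8.5], [0, 0, 0, 0, 0, 0, 8.5], [0, 0, 0, 0, 0, 0, 7], [0, 0, 0, 0, 0, 0, 6.2], [0, 0, 0, 0, 0, 0, 5.5], [0, 0, 0, 0, 0, 0, 5], [0, 0, 0, 0, 0, 0, 4.6]]}}

```text
time: 26.55
tcp_pos: [0.5879, -0.03, 0.0476]
ee_rot: [3.141, -0.0, 1.474]
force: [-0.4, -0.5, -0.1]
grip_width: 0.0462
grip_force: 0.1
```

Emit:
{"fn": "drive_tool", "kwargs": {"series": [[0, 0, 0, 0, 0, 0, 4.3], [0, 0, 0, 0, 0, 0, 3.5], [0, 0, 0, 0, 0, 0, 3.5], [0, 0, 0, 0, 0, 0, 3.5]]}}

```text
time: 26.95
tcp_pos: [0.5879, -0.03, 0.0477]
ee_rot: [3.141, 0.0, 1.474]
force: [-2.1, 0.1, 4.7]
grip_width: 0.0433
grip_force: 29.2
```

Emit:
{"fn": "drive_tool", "kwargs": {"series": [[0, 0, 0, 0, 0, -0.5, 3.5], [0, 0, 0, 0, 0, -1, 3.5], [0, 0, 0, 0, 0, -2, 3.5], [0, 0, 0, 0, 0, -2, 3.5], [0, 0, 0, 0, 0, -2, 3.5], [0, 0, 0, 0, 0, -2, 3.5], [0, 0, 0, 0, 0, -1.5, 3.5], [0, 0, 0, 0, 0, 0, 3.5], [0, 0, 0, 0, 0, 0, 3.5]]}}

```text
time: 27.85
tcp_pos: [0.5878, -0.03, 0.157]
ee_rot: [-3.142, 0.0, 1.474]
force: [0.2, -0.2, -1.3]
grip_width: 0.0431
grip_force: 29.9
```

```bash
python3 -c "
from h import *
import cv2
i=arm.grab_frame('scene')[:,:,::-1].copy()
it=[(outline('s',.043,.5878,-.0305,-.1,.19),(0,0,255)),(outline('s',.032,.5878,-.0305,-.1,.11),(0,200,0))]
cv2.imwrite('pics/g7.png',overlay('scene',i,it,(250,60,370,180),4))
plan(.4403,-.348,.13,2.014)"
```

```text
turn -0.54 shift before turn [-33.08 -11.57   2.63] after turn [-22.42 -26.93   2.63]
```

View pics/g7.png

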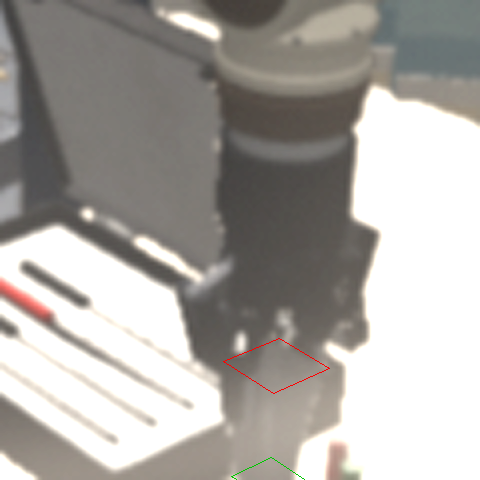

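Emit:
{"fn": "drive_tool", "kwargs": {"series": [[0, 0, 0, -1.9, -0.7, 0, 3.5], [0, 0, 0, -3.8, -1.3, 0, 3.5], [0, 0, 0, -3.8, -1.3, 0, 3.5], [0, 0, 0, -3.8, -1.3, 0, 3.5], [0, 0, 0, -3.8, -1.3, 0, 3.5], [0, 0, 0, -3.8, -1.3, 0, 3.5], [0, 0, 0, -3.8, -1.3, 0, 3.5], [0, 0, 0, -3.8, -1.3, 0, 3.5], [0, 0, 0, -3, -1.1, 0, 3.5], [0, 0, 0, -1.6, -0.7, 0, 3.5], [0, 0, 0, 0, 0, 0, 3.5], [0, 0, 0, 0, 0, 0, 3.5]]}}

```text
time: 29.1
tcp_pos: [0.4398, -0.348, 0.1562]
ee_rot: [-3.14, -0.001, 1.473]
force: [-0.3, -0.0, -1.5]
grip_width: 0.0433
grip_force: 29.8
```

Emit:
{"fn": "drive_tool", "kwargs": {"series": [[0, 0, -0.1, 0, 0, 0, 3.5], [0, 0, -0.12, 0, 0, 0, 3.5], [0, 0, -0.12, 0, 0, 0, 3.5], [0, 0, -0.12, 0, 0, 0, 3.5], [0, 0, -0.08, 0, 0, 0, 3.5], [0, 0, 0, 0, 0, 1.5, 3.5], [0, 0, 0, 0, 0, 1.2, 3.5], [0, 0, 0, 0, 0, 0, 3.5], [0, 0, 0, 0, 0, 0, 3.5], [0, 0, 0, 0, 0, 0, 3.5]]}}

```text
time: 30.1
tcp_pos: [0.4403, -0.3482, 0.1305]
ee_rot: [3.142, 0.0, 2.013]
force: [-0.4, 0.5, 0.3]
grip_width: 0.0433
grip_force: 29.8
```

```bash
python3 -c "
from h import *
import cv2
i=arm.grab_frame('scene')[:,:,::-1].copy()
cv2.imwrite('pics/g8.png',overlay('scene',i,[(outline('s',.06,.4403,-.348,.443,.055),(0,0,255))],(330,170,430,350),3.3))
plan(.4403,-.348,.0567,2.014)"
```

```text
turn -0.001 shift before turn [0.03 0.01 7.4 ] after turn [0.03 0.01 7.4 ]
```

View pics/g8.png

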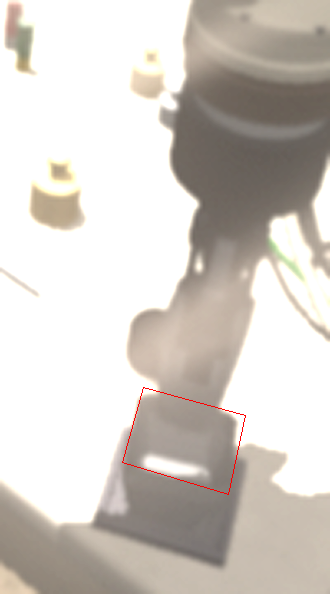

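Emit:
{"fn": "drive_tool", "kwargs": {"series": [[0, 0, 0, 0, 0, 1, 3.5], [0, 0, 0, 0, 0, 1, 3.5], [0, 0, 0, 0, 0, 1, 3.5], [0, 0, 0, 0, 0, 1, 3.5], [0, 0, 0, 0, 0, 1, 3.5], [0, 0, 0, 0, 0, 0.8, 3.5], [0, 0, 0, 0, 0, 0.5, 3.5], [0, 0, 0, 0, 0, 0.4, 3.5], [0, 0, 0, 0, 0, 0.4, 3.5], [0, 0, 0, 0, 0, 0, 3.5], [0, 0, 0, 0, 0, 0, 3.5]]}}

```text
time: 31.25
tcp_pos: [0.4403, -0.3483, 0.0595]
ee_rot: [3.141, 0.0, 2.014]
force: [0.6, 0.4, -0.7]
grip_width: 0.0436
grip_force: 29.8
```

Emit:
{"fn": "drive_tool", "kwargs": {"series": [[0, 0, 0, 0, 0, 0.1, 3.5], [0, 0, 0, 0, 0, 0.1, 3.5], [0, 0, 0, 0, 0, 0.1, 3.5], [0, 0, 0, 0, 0, 0, 3.5], [0, 0, 0, 0, 0, 0, 3.5]]}}

```text
time: 31.75
tcp_pos: [0.4404, -0.3484, 0.0568]
ee_rot: [3.141, 0.001, 2.014]
force: [-0.6, -0.1, 4.3]
grip_width: 0.0434
grip_force: 30.1
```

Seated at the expected height; release, rise and back off for a view.

Emit:
{"fn": "drive_tool", "kwargs": {"series": [[0, 0, 0, 0, 0, 0, 4.6], [0, 0, 0, 0, 0, 0, 5.2], [0, 0, 0, 0, 0, 0, 6], [0, 0, 0, 0, 0, 0, 7], [0, 0, 0, 0, 0, -1, 8.5], [0, 0, 0, 0, 0, -2.5, 8.5], [0, 0, 0, 0, 0, -3.5, 8.5], [0, 0, 0, 0, 0, -4, 8.5], [0, 0, 0, 0, 0, -3, 8.5], [0, 0, 0, 0, 0, -1, 8.5], [0, 0, 0, 0, 0, 0, 8.5]]}}

```text
time: 32.85
tcp_pos: [0.4407, -0.3486, 0.2082]
ee_rot: [3.14, 0.003, 2.014]
force: [-0.2, -0.3, -0.2]
grip_width: 0.0851
grip_force: 0.0
```

Emit:
{"fn": "drive_tool", "kwargs": {"series": [[0, 0, 0, 4, 1, 0, 8.5], [0, 0, 0, 4, 1, 0, 8.5], [0, 0, 0, 4, 1, 0, 8.5], [0, 0, 0, 4, 1, 0, 8.5], [0, 0, 0, 4, 1, 0, 8.5], [0, 0, 0, 4, 1, 0, 8.5], [0, 0, 0, 4, 1, 0, 8.5], [0, 0, 0, 0, 0, 0, 8.5], [0, 0, 0, 0, 0, 0, 8.5]]}}

```text
time: 33.75
tcp_pos: [0.3831, -0.0645, 0.2052]
ee_rot: [-3.141, -0.001, 2.016]
force: [-0.4, -0.2, -0.5]
grip_width: 0.0851
grip_force: 0.0
```

```bash
python3 -c "
from h import *
import cv2
i=arm.grab_frame('scene')[:,:,::-1].copy();j=arm.grab_frame('top')[:,:,::-1].copy()
it=[]
for k,x,y,a in (('s',.4407,-.3478,.443),('r',.5176,.3464,0)):
    it+=[(outline(k,.078 if k=='s' else .084,x,y,a,.009),(255,0,0)),(outline(k,.06,x,y,a,.055),(0,0,255)),(outline(k,.043,x,y,a,.089),(0,200,0))]
A=lambda n,im,b:overlay(n,im,it,b,3.2)
cv2.imwrite('pics/g9.png',np.vstack([np.hstack([A('scene',i,(340,240,440,340)),A('top',j,(375,180,475,280))]),np.hstack([A('scene',i,(155,100,255,180)),A('top',j,(100,180,200,260))])]))
print(arm.state()['force'])"
```

```text
[ 0.19090511 -0.02453913 -0.34021849]
```

View pics/g9.png

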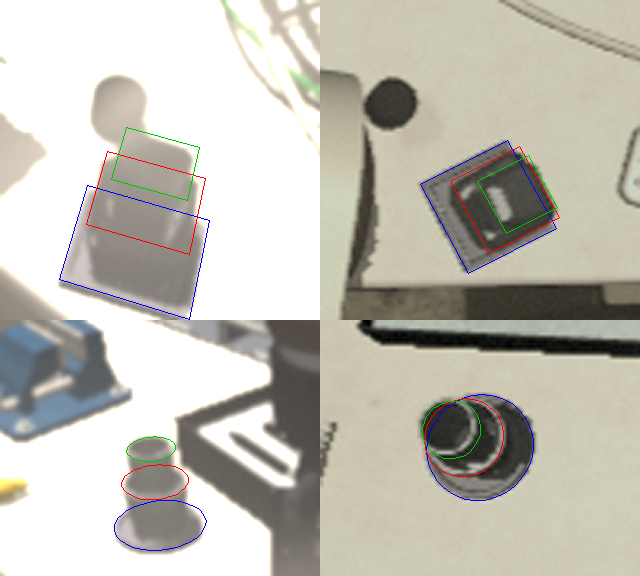

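Both stacks match the expected outlines: pots are upright and nested in both views, and the loupe and weight have not moved.

```bash
python3 -c "
from rig import arm
print(arm.close_job())"
```

```text
the job is handed in; nothing more can be done
None
```

The job is handed in (verdict not shown): both wide pots stand in their matching saucers with the narrow pots nested upright inside, and in the final views nothing was tipped and the weight and loupe looked unmoved.

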